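# Lower the inspection camera post by one hole

### The job

The inspection camera on its telescoping post stands one hole too high to look into the source window. Press in the sprung button on top of its post to free the column, start it downwards, let the button go and push the head bar gently down until the pin clicks into the next hole and the button has popped up again; do not skip that hole or force the pin once it has caught. Leave the lamp post at its height and the other things on the bench where they are.

Things in the scene. Friction and masses are not known exactly. Their poses are not given: they have to be found in the camera images.
- cam_stand: Telescoping post: square foot 110 x 110 x 14 mm fixed to the bench, square grey sleeve 34 mm wide to 162 mm high, sliding aluminium column 24 mm wide with a level black head bar 36 x 120 x 22 mm. This one carries the box-shaped camera. Origin: centre of the foot's underside, z up; its +x face carries the drilled strip with the holes and the pin.
- cam_column (a joint): How far the camera post's column is pushed down, m: 0 at the start (pin in the top hole), stop at 0.094. The next hole is 0.035 to 0.059 down, different each time, so feel for it; one more hole, the wrong one, 0.030 below that. The column does not fall: with the pin free a steady push of 5 to 8 N slides it. With the pin in a hole it is locked both ways within 1.5 mm of play.
- cam_button (a joint): How far its button is in, m: 0 out, 0.008 fully in; spring 2 N rising to 7 N. Pressing draws the pin back; beyond 0.0055 the column can slide. Between holes the pin rides inside the strip and keeps the released button at 0.0055; when it snaps into a hole the button pops up to 0. While the button is held in the pin passes holes without catching, so after 10 to 15 mm push beside it.
- cam_button_top (a point): Centre of the top face of the camera post's button, a steel disc 22 mm across in the middle of the head bar, 11 mm proud of the bar's top when out and 3 mm when fully in; it moves with the column. About 0.293 m above the bench at the start.
- cam_head (a point): Sliding column with head bar and white camera (60 x 40 x 44 mm, short black lens). This point: centre of the bar's top face, under the button. x across the bar, y along it, 60 mm to either side; the camera hangs under the +y end. The bar's flat top, 20 to 58 mm from the middle on either side, is the place to push. Moving mass 0.2 to 0.4 kg.
- cam_pin: The camera post's steel locking pin, 8 mm wide, 7 mm high, in holes 10 mm high; origin at its outer tip on the strip side, 142 mm below cam_head. It shears if loaded with more than 15 N, for example by pushing on hard after it has caught.
- lamp_stand: The neighbour: the same telescoping post with the same button, but with a flat round white lamp, 72 mm across, under the end of its bar instead of a camera. To be left at its height. The two posts may stand in either place.
- lamp_column (a joint): How far the lamp post's column has been pushed down, m; 0 at the start, to stay there.
- amber_bottle: Small amber bottle, 44 mm across, 85 mm high, loose, standing between the posts; origin under its centre.
- solvent_bottle: Larger amber bottle, 72 mm across, 140 mm high, loose; origin under its centre.
- spanner: Steel spanner 150 mm long, lying loose.
- screwdriver: Screwdriver 170 mm long, lying loose.
- mouse: Black computer mouse 100 x 58 mm, loose.
- beaker: Glass beaker 60 mm across, 75 mm high, loose.
- vial_tray: White divided tray 130 x 90 x 35 mm, loose.

How it is judged:
By the outcome, as a careful person would: the job done as asked, in the order asked, and still so for the second after the job is handed in, with the robot touching nothing.
It also fails if it takes over 40 s, if anything falls off the work surface, if the arm or the gripper's body presses on something with over 40 N, if the wrist force passes 120 N, or if a joint passes its speed limit or range.

### The arm

A 7-joint arm with a two-finger parallel gripper is mounted at the origin on the work surface. World frame = base frame: x ahead of the robot, y to its left, z up, the work surface at z = 0. Lengths are in mm, angles in rad, forces in N, time in s.
With the tool pointing down it reaches from about 400 to 875 mm from the base axis. Payload 4.4 kg.
Tool frame: the origin (TCP) lies on the centre line of the jaws, within the pads' length; the fingertips stand 25 mm ahead of it and the grasp point (between the pads) lies 6 mm ahead of it; x points along the fingers, y is the direction in which the jaws open and shut, and the axes are right-handed (so a half turn about x gives the same grasp; the last joint's range is limited). The gripper opens to 85 mm and grips with 20 to 120 N. Pads are 22 mm wide; open, the fingers measure 114 mm over their backs; the gripper's body (76 mm by 85 mm) begins 54 mm behind the grasp point. The pads swing forward as they close: fully open they stand 13 mm farther back than shut.
Start: joints at [1.143, 0.628, 0.038, 1.517, -0.027, 0.996, -0.02], TCP at [230.1, -607.924, 256.313] pointing down, gripper open.
Joint ranges: [-3.06, 3.06], [-0.37, 2.12], [-1.25, 1.32], [0.18, 2.47], [-1.1, 4.24], [0.23, 1.98], [-2.94, 2.94]. Speed limits (rad/s): [2.57, 2.57, 3.14, 3.14, 3.14, 3.14, 3.14].

### API

Orientations are given as [roll, pitch, yaw] about the fixed x, y, z axes, in that order (R = Rz(yaw) Ry(pitch) Rx(roll)).
In Python, from cell import * gives the robot as it stands. The module is installed in compiled form; this text tells all that it offers.
- The arm moves only by the tool jog_arm, never from a script. Its argument "series" is a list of rows, each a list of 3 entries, a list of its own where there are three numbers: the turn, a rotation vector about the tool's x, y, z in degrees, then the shift along the tool's x, y, z in mm, then the gripper's target within -1 to 1 (shut at 1, half-way at 0, fully open at -1). In form: [[[rx, ry, rz], [dx, dy, dz], hand], ...]. A call has 1 to 8 rows; each row shifts and turns the commanded pose from where the row before left it, along the tool's axes as they then stand; what a row does not reach is not made up. A row lasts 1/8 s, in which the tool goes at most 62.5 mm and 10.7 degrees, less where a joint would pass 70% of its speed; a pose out of reach is approached as far as the arm can. A call is refused whole if a number of a shift passes 62.5 or a number of a turn 10.7, either way. A call with a gripper value outside its range is refused whole. The fingers move at their own pace and stop on an object; the grip force is fixed at half the most. Time passes only in rows, so rows that do not move let the fingers close. It gives the time, the measured TCP pose, the force and the opening at its end, in the units of the state.
- read_state(): the state, without advancing time (a new reading comes with each control period).
- get_image(name): name is "side" or "top" or "wrist"; returns a dict with "img" (420x560x3 uint8, red, green, blue), "range_z" (420x560 float32, mm along the optical axis (not along the pixel's ray), 0 where there is no reading), "fovy" (degrees; the focal length in pixels is half the picture's height over the tangent of half this angle, whatever the lens; pixels are square), "cx", "cy" (the principal point, pixels), "k1" (the pictures are not rectified: a ray, as slopes to the right and down, at radius r is drawn at 1 + k1 r^2 times it, then the intrinsics apply), "cam_to_world" (4x4, takes a point from camera to world coordinates). Camera axes: x right, y up, looking along -z (the intrinsics and any distortion apply to the point x, -y, -z); pixel columns grow to the right and rows downward; lengths in mm; the calibration is good to about 2 mm. A picture is of the moment at which its call begins.
- finish_job(): hands the job in, once; it reports no verdict.
The state is a dict: "clock": time; "qpos": joint angles; "qd": joint speeds; "tau": joint torques, N m; "eef_pos": TCP position; "tool_rot": TCP orientation; "force": force on the tool from outside, world axes, zero at the start; "torque": the same for the moment, N m; "width": finger opening in mm.
Only numpy, scipy, OpenCV 4.12 (cv2) and the standard library are available. Lean on these libraries where they do the work, as an engineer would, in place of code of your own. Each camera call takes 0.05 s, during which the arm holds its last target. There are 200 camera calls.

## Working session

There is one attempt and no reset: what is moved stays moved. The work goes in short steps, Python scripts to look and compute and a tool call to move; the robot and the scene stay as the last step left them, time stands still between calls to the robot, and variables do not carry over. Pictures are saved under pics/ and viewed, about 8 in all and at most 12, crops included, and the job is handed in when it is done.

Besides the shell and the picture viewer there is one more tool, called after "Emit:" by a JSON object that holds its "name" and its "arguments". jog_arm: Moves the arm, as the interface text tells. Its arguments: {"type":"object","properties":{"series":{"type":"array"}},"required":["series"]}

```bash
mkdir -p pics
cat > h.py <<'E'
from cell import *
import numpy as np, cv2
def snap(name,fn):
    d=get_image(name); cv2.imwrite('pics/'+fn+'.png',d['img'][:,:,::-1]); np.save('pics/'+fn+'.npy',d,allow_pickle=True); return d
def load(fn): return np.load('pics/'+fn+'.npy',allow_pickle=True).item()
def world(d,u,v,win=1):
    h,w=d['range_z'].shape; f=h/2/np.tan(np.radians(d['fovy'])/2)
    K=np.array([[f,0,d['cx']],[0,f,d['cy']],[0,0,1.]])
    p=cv2.undistortPoints(np.array([[[u,v]]],float),K,np.array([d['k1'],0,0,0.]))[0,0]
    r=d['range_z'][int(v)-win:int(v)+win+1,int(u)-win:int(u)+win+1]; z=np.median(r[r>0])
    return (d['cam_to_world']@np.array([p[0]*z,-p[1]*z,-z,1]))[:3]
def proj(d,P):
    h,w=d['range_z'].shape; f=h/2/np.tan(np.radians(d['fovy'])/2)
    c=np.linalg.inv(d['cam_to_world'])@np.append(P,1); a=np.array([c[0]/-c[2],-c[1]/-c[2]]); a=a*(1+d['k1']*(a@a))
    return a*f+[d['cx'],d['cy']]
E
python3 - <<'E'
from h import *
a=snap('top','t0');b=snap('side','s0')
print(read_state())
for d in(a,b):print(d['fovy'],d['k1'],d['cam_to_world'].round(2).tolist())
E
```

```text
{'clock': 0.1, 'qpos': array([ 1.14322904,  0.62924409,  0.03844373,  1.51823905, -0.0269859 ,
        0.99631934, -0.02000424]), 'qd': array([-0.00146506, -0.00094   , -0.00137548, -0.00190381, -0.00043245,
       -0.00128483, -0.00083113]), 'tau': array([ 2.59506276e-03, -5.64537799e+01,  1.23052452e+00, -1.93974048e+01,
        1.13243406e-02,  5.53825565e-03, -7.20597342e-07]), 'eef_pos': array([ 229.89988325, -607.44245422,  255.49644936]), 'tool_rot': array([-1.5546845 ,  1.56910443,  1.94868036]), 'force': array([ 0.05348428, -0.88877523, -0.53424784]), 'torque': array([-0.01224277,  0.0079329 ,  0.02797512]), 'width': 85.52600030505452}
48.40182299922047 0.00014556176665345843 [[0.03, 0.99, -0.16, 420.22], [-1.0, 0.03, 0.0, -3.02], [0.01, 0.16, 0.99, 1265.76], [0.0, 0.0, 0.0, 1.0]]
44.52899066462294 -0.12157265761529265 [[0.85, 0.4, -0.35, 116.49], [-0.53, 0.63, -0.57, -755.95], [-0.01, 0.67, 0.74, 1178.88], [0.0, 0.0, 0.0, 1.0]]
```

View pics/t0.png

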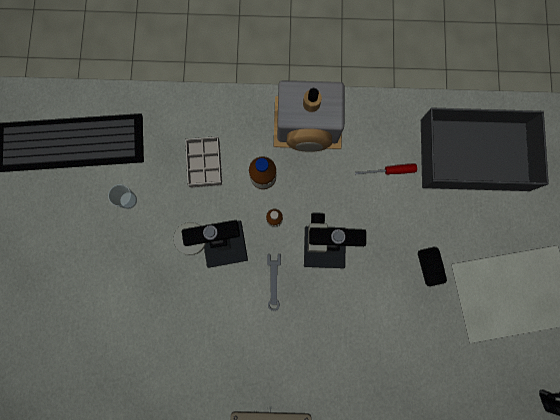

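View pics/s0.png

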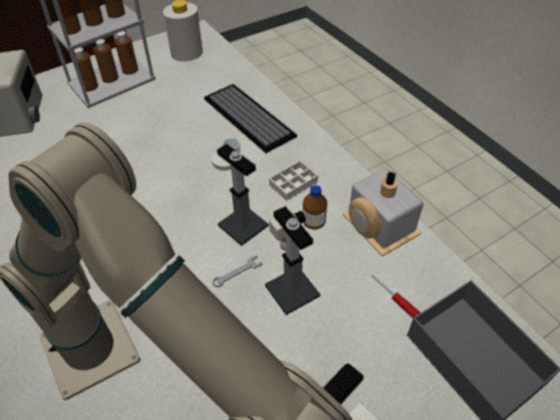

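The top view shows the lamp post on the left, with its button at about (210,232) and the round white lamp at (190,238). The camera post is on the right, with its button at about (338,237), its bar running from u 309 to 366, and the white camera under the left (+y) end. The arm is clear of both posts.

Run:
```python
from h import *
d=load('t0');s=load('s0')
for n,p in dict(btn=(338,237),barL=(315,237),barR=(360,238),L1=(310,228),L2=(310,245),R1=(365,230),R2=(365,245),lampbtn=(210,232)).items(): print(n,world(d,*p).round(1))
for n,p in dict(btn=(293,223),b1=(282,215),b2=(305,240)).items(): print('s',n,world(s,*p).round(1))
im=np.hstack([cv2.resize(d['img'][190:280,280:400],None,fx=4,fy=4,interpolation=2),cv2.resize(s['img'][195:285,250:320],None,fx=4,fy=4,interpolation=2)])
cv2.imwrite('pics/c1.png',im[:,:,::-1]);print(im.shape)
z=d['range_z']; 
# bar top points
pts=np.array([world(d,u,v,0) for u in range(300,375) for v in range(220,255) if z[v,u]>0])
m=pts[(pts[:,2]>272)&(pts[:,2]<298)]; q=m[m[:,2]<287]
print(len(m),len(q),np.median(q[:,2]),cv2.minAreaRect(q[:,:2].astype(np.float32)))
b=m[m[:,2]>288];print(len(b),b.mean(0) if len(b) else 0)
```

```text
btn [ 524.8 -130.7  292.7]
barL [524.4 -83.3 283.7]
barR [ 525.1 -178.5  282.8]
L1 [543.7 -72.7 279.9]
L2 [509.2 -74.6 261.7]
R1 [ 542.8 -189.7  279.9]
R2 [ 536.1 -241.5    5.7]
lampbtn [527.6 137.1 293.8]
s btn [ 524.5 -137.7  292.7]
s b1 [521.9 -95.2 280.4]
s b2 [ 525.2 -185.5  281.6]
(360, 760, 3)
967 877 282.4875627017432 ((528.4054565429688, -130.55178833007812), (118.4985122680664, 36.66761779785156), 89.38892364501953)
86 [ 528.29209832 -131.19262883  293.59670393]
```

View pics/c1.png

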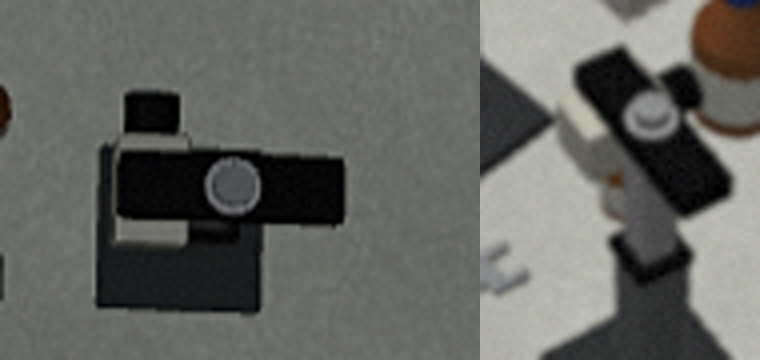

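The crops confirm it. The button centre is at about (528,-131,293.6), and the bar lies along y and measures 118x37 mm with its top at z 282.5, all matching the sizes given. Next, the moves in tool axes.

```bash
cat >> h.py <<'E'
from scipy.spatial.transform import Rotation as Ro
def plan(target):
    s=read_state(); R=Ro.from_euler('xyz',s['tool_rot']).as_matrix()
    print('R',R.round(3).tolist()); dw=np.array(target)-s['eef_pos']; print('world',dw.round(1),'tool',(R.T@dw).round(1))
    Rt=np.array([[0,0,1],[0,1,0],[-1,0,0.]]) # x down,y=+Y
    for k,Rg in dict(yY=Rt,yYn=Rt@np.diag([1,-1,-1]),yX=np.array([[0,1,0],[0,0,-1],[-1,0,0.]]),yXn=np.array([[0,-1,0],[0,0,1],[-1,0,0.]])).items(): print(k,Ro.from_matrix(R.T@Rg).as_rotvec(degrees=True).round(2), 'tool after', (Rg.T@dw).round(1))
E
python3 -c "
from h import *
plan([528,-131,345])"
```

```text
R [[-0.001, 0.354, -0.935], [0.002, -0.935, -0.354], [-1.0, -0.002, 0.0]]
world [298.1 476.4  89.5] tool [ -88.9 -340.2 -447.4]
yY [-1.5927e+02 -1.3000e-01  3.0000e-02] tool after [-89.5 476.4 298.1]
yYn [2.073e+01 2.000e-02 1.000e-01] tool after [ -89.5 -476.4 -298.1]
yX [-6.927e+01 -6.000e-02  9.000e-02] tool after [ -89.5  298.1 -476.4]
yXn [1.1073e+02 9.0000e-02 6.0000e-02] tool after [ -89.5 -298.1  476.4]
```

Emit:
{"name": "jog_arm", "arguments": {"series": [[[10.4,0,0],[-45,0,0],1],[[10.4,0,0],[-45,0,0],1],[[0,0,0],[0,-40,-25],1],[[0,0,0],[0,-40,-25],1],[[0,0,0],[0,-40,-25],1],[[0,0,0],[0,-40,-25],1],[[0,0,0],[0,-40,-25],1],[[0,0,0],[0,-40,-25],1]]}}

```text
clock: 1.1
eef_pos: [381.0, -366.5, 346.1]
tool_rot: [-0.897, 1.57, 2.243]
force: [0.6, 0.4, 0.5]
width: 0.1
```

Emit:
{"name": "jog_arm", "arguments": {"series": [[[0,0,0],[0,-40,-25],1],[[0,0,0],[0,-40,-25],1],[[0,0,0],[0,-40,-25],1],[[0,0,0],[0,-40,-25],1],[[0,0,0],[0,-40,-25],1],[[0,0,0],[0,-25,-15],1],[[0,0,0],[0,0,0],1],[[0,0,0],[0,0,0],1]]}}

```text
clock: 2.1
eef_pos: [520.0, -144.3, 346.0]
tool_rot: [0.605, 1.569, -2.539]
force: [-0.2, -0.5, 1.2]
width: -0.1
```

```bash
python3 -c "
from h import *
plan([528,-131,345]);print(read_state())
d=snap('wrist','w1');snap('side','s1')
print(proj(d,[528,-131,293]))"
```

```text
R [[-0.001, -0.002, -1.0], [-0.001, -1.0, 0.002], [-1.0, 0.001, 0.001]]
world [ 8.  13.3 -1. ] tool [  1.  -13.4  -8. ]
yY [ 1.7987e+02 -7.0000e-02 -1.0000e-01] tool after [ 1.  13.3  8. ]
yYn [-0.13  0.07 -0.05] tool after [  1.  -13.3  -8. ]
yX [-9.013e+01  9.000e-02  2.000e-02] tool after [  1.    8.  -13.3]
yXn [ 8.987e+01  2.000e-02 -9.000e-02] tool after [ 1.  -8.  13.3]
{'clock': 2.1, 'qpos': array([ 0.19880656,  0.37555024,  0.02756364,  1.70249158, -0.01039072,
        1.06464192, -1.34358435]), 'qd': array([ 1.67481885e-02, -5.18451633e-03,  9.18165105e-03,  2.64077016e-03,
       -1.34691205e-03,  6.51452626e-05, -2.77261850e-03]), 'tau': array([-1.08506195e+00, -4.29957998e+01,  1.22736706e-02, -2.02926332e+01,
       -9.08685196e-02, -1.64501747e-02, -2.28872406e-03]), 'eef_pos': array([ 519.95155547, -144.34145317,  346.02647004]), 'tool_rot': array([ 0.60526981,  1.56940953, -2.53860767]), 'force': array([-0.16838647, -0.47355879,  1.16353458]), 'torque': array([-0.02982144,  0.04249443, -0.0034078 ]), 'width': -0.1303787086507271}
[248.99824013 239.97400869]
```

View pics/w1.png

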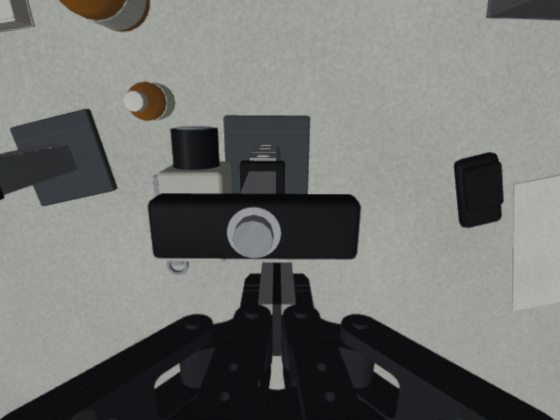

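The wrist view shows the button's top face at about (253,237), within 2 mm of the prediction, on the bar that spans u 150–360, with the shut fingertips at (277,265). I'll centre over the button and come down close.

Emit:
{"name": "jog_arm", "arguments": {"series": [[[0,0,0],[10,-13,-8],1],[[0,0,0],[10,0,0],1],[[0,0,0],[0,0,0],1]]}}

```text
clock: 2.58
eef_pos: [527.9, -130.1, 325.0]
tool_rot: [-0.14, 1.568, 3.0]
force: [0.5, 0.2, -0.3]
width: 0.0
```

```bash
python3 -c "
from h import *
d=load('w1');print(world(d,253,237),world(d,180,228),world(d,330,228))
plan([528,-131,320]);print(read_state()['force'])"
```

```text
[ 530.22922702 -133.27168782  294.32214848] [531.3833298  -91.79524041 283.56119305] [ 531.09571037 -175.64259915  283.10469306]
R [[-0.003, -0.001, -1.0], [0.0, -1.0, 0.001], [-1.0, -0.0, 0.003]]
world [ 0.1 -0.9 -5. ] tool [ 5.   0.9 -0.1]
yY [ 1.7995e+02  4.0000e-02 -2.6000e-01] tool after [ 5.  -0.9  0.1]
yYn [-0.05  0.16  0.02] tool after [ 5.   0.9 -0.1]
yX [-90.05   0.11   0.15] tool after [5.  0.1 0.9]
yXn [89.95  0.15 -0.11] tool after [ 5.  -0.1 -0.9]
[ 0.52934136  0.1749605  -0.28342376]
```

Emit:
{"name": "jog_arm", "arguments": {"series": [[[0,0,0],[3,2,-1],1],[[0,0,0],[2,0,0],1],[[0,0,0],[1,0,0],1],[[0,0,0],[1,0,0],1],[[0,0,0],[0,0,0],1]]}}

```text
clock: 3.2
eef_pos: [529.7, -132.3, 319.3]
tool_rot: [-2.641, 1.571, 0.499]
force: [0.3, -0.3, 0.4]
width: 0.1
```

Emit:
{"name": "jog_arm", "arguments": {"series": [[[0,0,0],[1,0,0],1],[[0,0,0],[1,0,0],1],[[0,0,0],[0,0,0],1]]}}

```text
clock: 3.58
eef_pos: [529.8, -132.3, 317.5]
tool_rot: [2.975, 1.57, -0.168]
force: [-0.6, -0.1, 2.6]
width: -0.1
```

Emit:
{"name": "jog_arm", "arguments": {"series": [[[0,0,0],[1,0,0],1],[[0,0,0],[1,0,0],1],[[0,0,0],[0,0,0],1]]}}

```text
clock: 3.95
eef_pos: [529.8, -132.3, 315.4]
tool_rot: [3.038, 1.571, -0.104]
force: [-0.4, -0.5, 3.4]
width: -0.4
```

Emit:
{"name": "jog_arm", "arguments": {"series": [[[0,0,0],[1,0,0],1],[[0,0,0],[1,0,0],1],[[0,0,0],[1,0,0],1],[[0,0,0],[0,0,0],1]]}}

```text
clock: 4.45
eef_pos: [529.8, -132.3, 312.4]
tool_rot: [3.028, 1.571, -0.114]
force: [-0.0, 0.1, 4.7]
width: -0.0
```

Emit:
{"name": "jog_arm", "arguments": {"series": [[[0,0,0],[1,0,0],1],[[0,0,0],[1,0,0],1],[[0,0,0],[1,0,0],1],[[0,0,0],[0,0,0],1]]}}

```text
clock: 4.95
eef_pos: [529.8, -132.3, 309.4]
tool_rot: [3.076, 1.571, -0.067]
force: [-0.7, -0.5, 3.8]
width: 0.2
```

Emit:
{"name": "jog_arm", "arguments": {"series": [[[0,0,0],[1,0,0],1],[[0,0,0],[1,0,0],1],[[0,0,0],[1,0,0],1],[[0,0,0],[0,0,0],1]]}}

```text
clock: 5.45
eef_pos: [529.8, -132.3, 306.4]
tool_rot: [3.099, 1.571, -0.044]
force: [-1.5, 0.7, 4.2]
width: 0.1
```

Emit:
{"name": "jog_arm", "arguments": {"series": [[[0,0,0],[1,0,0],1],[[0,0,0],[1,0,0],1],[[0,0,0],[1,0,0],1],[[0,0,0],[1,0,0],1],[[0,0,0],[1,0,0],1],[[0,0,0],[1,0,0],1],[[0,0,0],[1,0,0],1],[[0,0,0],[0,0,0],1]]}}

```text
clock: 6.45
eef_pos: [529.8, -132.3, 299.3]
tool_rot: [3.029, 1.571, -0.114]
force: [0.2, -0.3, 5.2]
width: -0.2
```

Emit:
{"name": "jog_arm", "arguments": {"series": [[[0,0,0],[-6,0,0],1],[[0,0,0],[-10,0,0],1],[[0,0,0],[-10,0,0],1],[[0,0,0],[0,20,0],1],[[0,0,0],[0,20,0],1],[[0,0,0],[0,0,0],1]]}}

```text
clock: 7.2
eef_pos: [529.2, -174.6, 325.4]
tool_rot: [1.372, 1.57, -1.775]
force: [0.2, 0.2, -0.1]
width: 0.0
```

```bash
cat > look.py <<'E'
from h import *
import sys
n=sys.argv[1]; d=snap('top',n)
z=d['range_z']; pts=np.array([world(d,u,v,0) for u in range(300,375) for v in range(215,260) if z[v,u]>0])
q=pts[(np.abs(pts[:,0]-530)<14)&(pts[:,1]>-110)&(pts[:,1]<-76)]
b=pts[np.hypot(pts[:,0]-528,pts[:,1]+131)<7]
print('bar',np.median(q[:,2]),'btn',np.median(b[:,2]) if len(b) else None, 'btn-bar',np.median(b[:,2])-np.median(q[:,2]))
s=read_state(); print(s['eef_pos'].round(1),s['force'].round(1),s['clock'])
E
sed 's/snap(.top.,n)/load("t0")/' look.py > l0.py; python3 l0.py x; python3 look.py t1; python3 -c "
from h import *
d=snap('wrist','w2')
cv2.imwrite('pics/w2c.png',d['img'][100:400,80:480,::-1])"
```

```text
bar 282.2350780830813 btn 293.142773116336 btn-bar 10.907695033254697
[ 529.2 -174.6  325.4] [ 0.2  0.2 -0.1] 7.2
bar 268.85925105350054 btn 405.91934350857906 btn-bar 137.06009245507852
[ 529.4 -173.   325.3] [-1.1  1.2 -0.3] 7.25
```

View pics/w2c.png

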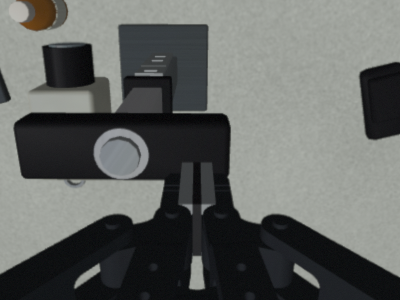

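The column is 13.4 mm down and stays there with the fingers clear. The wrist crop shows the released button still low at (121,153), and the fingers at (197,185) over the −y half of the bar. Now I'll push on the bar at −41 mm.

Emit:
{"name": "jog_arm", "arguments": {"series": [[[0,0,0],[10,0,0],1],[[0,0,0],[10,0,0],1],[[0,0,0],[6,0,0],1],[[0,0,0],[2,0,0],1],[[0,0,0],[2,0,0],1],[[0,0,0],[2,0,0],1],[[0,0,0],[1,0,0],1],[[0,0,0],[0,0,0],1]]}}

```text
clock: 8.3
eef_pos: [529.8, -172.4, 293.3]
tool_rot: [2.931, 1.57, -0.212]
force: [-1.8, 1.0, 5.2]
width: 0.0
```

Emit:
{"name": "jog_arm", "arguments": {"series": [[[0,0,0],[2,0,0],1],[[0,0,0],[2,0,0],1],[[0,0,0],[2,0,0],1],[[0,0,0],[2,0,0],1],[[0,0,0],[2,0,0],1],[[0,0,0],[2,0,0],1]]}}

```text
clock: 9.05
eef_pos: [529.8, -172.4, 281.6]
tool_rot: [2.95, 1.569, -0.193]
force: [-2.7, 1.1, 7.9]
width: 0.3
```

```bash
python3 look.py t2
```

```text
bar 256.80184151593727 btn 392.7685789066809 btn-bar 135.96673739074362
[ 529.8 -172.3  281.4] [-1.4  1.1  7.4] 9.1
```

Emit:
{"name": "jog_arm", "arguments": {"series": [[[0,0,0],[1.5,0,0],1],[[0,0,0],[1.5,0,0],1],[[0,0,0],[1.5,0,0],1],[[0,0,0],[1.5,0,0],1],[[0,0,0],[1,0,0],1],[[0,0,0],[0,0,0],1]]}}

```text
clock: 9.85
eef_pos: [529.8, -172.4, 274.5]
tool_rot: [2.92, 1.57, -0.223]
force: [-0.6, 0.5, 6.4]
width: 0.2
```

```bash
cat > wl.py <<'E'
from h import *
import sys
def rep(d,col):
    z=d['range_z']
    def med(cx,cy,h,r):
        u,v=proj(d,[cx,cy,h]); a=[world(d,i,j,0)[2] for i in range(int(u)-r,int(u)+r+1) for j in range(int(v)-r,int(v)+r+1) if 0<=j<420 and 0<=i<560 and z[j,i]>0]
        return np.median(a).round(2) if a else None
    h=283-col; b=med(529.5,-131.5,h+5,5); r=med(530,-95,h,5)
    print('col~',round(col,1),'btn',b,'bar',r,'proud',b-r)
if __name__=='__main__':
    s=read_state(); col=306.8-s['eef_pos'][2]
    rep(snap('wrist',sys.argv[1]),col); s=read_state(); print(s['clock'],s['eef_pos'].round(2),s['force'].round(1))
E
python3 wl.py w3; python3 -c "
from wl import *
rep(load('w1'),0);rep(load('w2'),13.4)
d=load('w3');cv2.imwrite('pics/w3c.png',d['img'][100:400,80:480,::-1])"; python3 look.py t3
```

```text
col~ 32.3 btn 256.54 bar 250.47 proud 6.070000000000022
9.9 [ 529.81 -172.37  274.45] [-1.2  1.1  5.6]
col~ 0 btn 294.31 bar 283.33 proud 10.980000000000018
col~ 13.4 btn 275.84 bar 270.03 proud 5.810000000000002
bar 249.4644505094995 btn 391.0358331963968 btn-bar 141.57138268689732
[ 529.8 -172.4  274.5] [-2.1  0.6  6.7] 9.95
```

View pics/w3c.png

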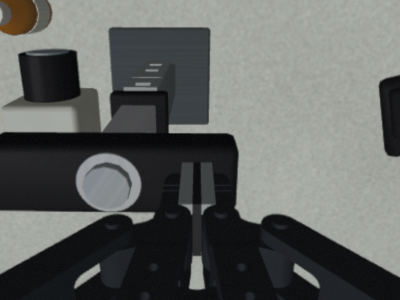

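The wrist depth reads the button reliably: 11.0 mm proud when out, and about 5.9 mm while the pin rides between holes. The crop shows the button at (108,182), unobstructed. The column is at about 32.5 mm, so I'll go on in 1 mm steps and check after each.

Emit:
{"name": "jog_arm", "arguments": {"series": [[[0,0,0],[0.5,0,0],1],[[0,0,0],[0.5,0,0],1],[[0,0,0],[0.5,0,0],1]]}}

```text
clock: 10.32
eef_pos: [529.8, -172.3, 273.1]
tool_rot: [2.974, 1.569, -0.168]
force: [-2.1, -0.3, 7.5]
width: 0.1
```

```bash
python3 wl.py w4
```

```text
col~ 33.7 btn 255.11 bar 249.19 proud 5.920000000000016
10.375 [ 529.83 -172.38  273.06] [-2.1  0.6  7.3]
```

Emit:
{"name": "jog_arm", "arguments": {"series": [[[0,0,0],[0.5,0,0],1],[[0,0,0],[0.5,0,0],1],[[0,0,0],[0.3,0,0],1]]}}

```text
clock: 10.75
eef_pos: [529.8, -172.4, 271.8]
tool_rot: [2.96, 1.57, -0.183]
force: [-3.2, 1.2, 7.3]
width: 0.3
```

```bash
python3 wl.py w5
```

```text
col~ 35.0 btn 253.79 bar 247.8 proud 5.989999999999981
10.8 [ 529.85 -172.38  271.76] [-1.7  0.1  8.2]
```

Emit:
{"name": "jog_arm", "arguments": {"series": [[[0,0,0],[0.5,0,0],1],[[0,0,0],[0.5,0,0],1]]}}

```text
clock: 11.05
eef_pos: [529.8, -172.4, 270.8]
tool_rot: [2.945, 1.57, -0.198]
force: [-2.0, 0.3, 7.4]
width: -0.1
```

```bash
python3 wl.py w6
```

```text
col~ 36.0 btn 252.91 bar 246.92 proud 5.990000000000009
11.1 [ 529.82 -172.37  270.75] [-2.3  0.7  6.9]
```

Emit:
{"name": "jog_arm", "arguments": {"series": [[[0,0,0],[0.6,0,0],1],[[0,0,0],[0.6,0,0],1]]}}

```text
clock: 11.35
eef_pos: [529.8, -172.4, 269.6]
tool_rot: [2.918, 1.57, -0.225]
force: [-2.6, 0.7, 7.8]
width: 0.1
```

```bash
python3 wl.py w7
```

```text
col~ 37.2 btn 251.61 bar 245.71 proud 5.900000000000006
11.4 [ 529.81 -172.36  269.53] [-1.8  1.4  7.7]
```

Emit:
{"name": "jog_arm", "arguments": {"series": [[[0,0,0],[0.6,0,0],1],[[0,0,0],[0.6,0,0],1]]}}

```text
clock: 11.65
eef_pos: [529.8, -172.4, 268.4]
tool_rot: [2.933, 1.57, -0.21]
force: [-1.9, 1.2, 8.1]
width: 0.1
```

```bash
python3 wl.py w8
```

```text
col~ 38.4 btn 250.43 bar 244.45 proud 5.980000000000018
11.7 [ 529.83 -172.38  268.31] [-1.7  0.3  6.1]
```

Emit:
{"name": "jog_arm", "arguments": {"series": [[[0,0,0],[0.6,0,0],1],[[0,0,0],[0.6,0,0],1]]}}

```text
clock: 11.95
eef_pos: [529.8, -172.4, 267.2]
tool_rot: [2.969, 1.57, -0.174]
force: [-3.3, 0.5, 8.1]
width: -0.5
```

```bash
python3 wl.py w9
```

```text
col~ 39.6 btn 249.19 bar 243.35 proud 5.840000000000003
12.0 [ 529.82 -172.38  267.12] [-2.   0.9  6.7]
```

Emit:
{"name": "jog_arm", "arguments": {"series": [[[0,0,0],[0.6,0,0],1],[[0,0,0],[0.6,0,0],1]]}}

```text
clock: 12.25
eef_pos: [529.8, -172.4, 266.0]
tool_rot: [2.966, 1.57, -0.177]
force: [-2.9, 1.5, 6.8]
width: -0.2
```

```bash
python3 wl.py w10
```

```text
col~ 40.8 btn 247.92 bar 241.99 proud 5.929999999999978
12.3 [ 529.84 -172.36  265.93] [-1.1  1.5  6.8]
```

Emit:
{"name": "jog_arm", "arguments": {"series": [[[0,0,0],[0.6,0,0],1],[[0,0,0],[0.6,0,0],1]]}}

```text
clock: 12.55
eef_pos: [529.8, -172.4, 264.8]
tool_rot: [2.953, 1.57, -0.19]
force: [-1.5, 0.5, 6.8]
width: 0.4
```

```bash
python3 wl.py w11
```

```text
col~ 42.0 btn 246.91 bar 240.86 proud 6.049999999999983
12.6 [ 529.82 -172.34  264.71] [-2.3  1.4  6.8]
```

Emit:
{"name": "jog_arm", "arguments": {"series": [[[0,0,0],[0.6,0,0],1],[[0,0,0],[0.6,0,0],1]]}}

```text
clock: 12.85
eef_pos: [529.8, -172.4, 263.6]
tool_rot: [2.929, 1.57, -0.214]
force: [-2.0, -0.1, 7.7]
width: 0.2
```

```bash
python3 wl.py w12
```

```text
col~ 43.2 btn 245.64 bar 239.72 proud 5.9199999999999875
12.9 [ 529.8  -172.37  263.49] [-1.9  1.4  5.5]
```

Emit:
{"name": "jog_arm", "arguments": {"series": [[[0,0,0],[0.6,0,0],1],[[0,0,0],[0.6,0,0],1]]}}

```text
clock: 13.15
eef_pos: [529.8, -172.4, 262.4]
tool_rot: [2.952, 1.57, -0.191]
force: [-2.0, 1.3, 7.2]
width: 0.2
```

```bash
python3 wl.py w13
```

```text
col~ 44.4 btn 244.33 bar 238.48 proud 5.850000000000023
13.2 [ 529.83 -172.39  262.32] [-0.7  0.7  7.3]
```

Emit:
{"name": "jog_arm", "arguments": {"series": [[[0,0,0],[0.6,0,0],1],[[0,0,0],[0.6,0,0],1]]}}

```text
clock: 13.45
eef_pos: [529.8, -172.3, 261.2]
tool_rot: [2.973, 1.57, -0.17]
force: [-2.9, 1.5, 7.0]
width: -0.1
```

```bash
python3 wl.py w14
```

```text
col~ 45.6 btn 243.15 bar 237.3 proud 5.849999999999994
13.5 [ 529.82 -172.36  261.11] [-2.5  0.7  6.5]
```

Emit:
{"name": "jog_arm", "arguments": {"series": [[[0,0,0],[0.6,0,0],1],[[0,0,0],[0.6,0,0],1]]}}

```text
clock: 13.75
eef_pos: [529.8, -172.4, 260.0]
tool_rot: [2.927, 1.57, -0.216]
force: [-2.0, 1.2, 8.2]
width: -0.2
```

```bash
python3 wl.py w15
```

```text
col~ 46.8 btn 242.09 bar 236.1 proud 5.990000000000009
13.8 [ 529.83 -172.37  259.87] [-1.9  1.   7.6]
```

Emit:
{"name": "jog_arm", "arguments": {"series": [[[0,0,0],[0.6,0,0],1],[[0,0,0],[0.6,0,0],1]]}}

```text
clock: 14.05
eef_pos: [529.8, -172.4, 258.8]
tool_rot: [2.926, 1.57, -0.217]
force: [-2.6, 0.9, 8.1]
width: -0.0
```

```bash
python3 wl.py w16
```

```text
col~ 48.0 btn 240.85 bar 234.7 proud 6.150000000000006
14.1 [ 529.86 -172.39  258.72] [-2.2 -0.   7.5]
```

Emit:
{"name": "jog_arm", "arguments": {"series": [[[0,0,0],[0.6,0,0],1],[[0,0,0],[0.6,0,0],1]]}}

```text
clock: 14.35
eef_pos: [529.8, -172.4, 257.5]
tool_rot: [2.942, 1.57, -0.201]
force: [-2.7, 0.0, 6.7]
width: 0.1
```

```bash
python3 wl.py w17
```

```text
col~ 49.3 btn 239.57 bar 233.69 proud 5.8799999999999955
14.4 [ 529.83 -172.34  257.44] [-2.7  0.9  6.5]
```

Emit:
{"name": "jog_arm", "arguments": {"series": [[[0,0,0],[0.6,0,0],1],[[0,0,0],[0.6,0,0],1]]}}

```text
clock: 14.65
eef_pos: [529.8, -172.4, 256.3]
tool_rot: [2.967, 1.57, -0.176]
force: [-3.0, 1.1, 6.9]
width: 0.2
```

```bash
python3 wl.py w18
```

```text
col~ 50.5 btn 238.55 bar 232.36 proud 6.189999999999998
14.7 [ 529.84 -172.37  256.25] [-1.4  1.   6.4]
```

Emit:
{"name": "jog_arm", "arguments": {"series": [[[0,0,0],[0.6,0,0],1],[[0,0,0],[0.6,0,0],1]]}}

```text
clock: 14.95
eef_pos: [529.8, -172.4, 255.0]
tool_rot: [2.967, 1.57, -0.176]
force: [-1.0, 0.1, 4.0]
width: -0.3
```

```bash
python3 wl.py w19
```

```text
col~ 51.8 btn 242.1 bar 231.03 proud 11.069999999999993
15.0 [ 529.84 -172.37  254.73] [-1.1  0.3  3.4]
```

The button has popped up (11.1 mm proud) and the force has dropped, so the pin is caught. I'll stop pushing, lift off and check.

Emit:
{"name": "jog_arm", "arguments": {"series": [[[0,0,0],[-5,0,0],1],[[0,0,0],[-20,0,0],1],[[0,0,0],[-30,0,0],1],[[0,0,0],[-40,0,0],1],[[0,0,0],[0,50,20],1],[[0,0,0],[0,50,20],1],[[0,0,0],[0,50,20],1],[[0,0,0],[0,0,0],1]]}}

```text
clock: 16.0
eef_pos: [466.3, -327.6, 349.0]
tool_rot: [1.14, 1.567, -2.012]
force: [1.1, 0.1, 0.1]
width: 0.0
```

```bash
python3 look.py t9; python3 -c "
from h import *
d=load('t9');e=load('t0');print('lamp',world(d,210,232),world(e,210,232))
s=snap('side','s9')
im=np.hstack([cv2.resize(d['img'][120:320,100:460],(432,240)),cv2.resize(s['img'][120:320,180:440],(312,240))])
cv2.imwrite('pics/c9.png',im[:,:,::-1])"
```

```text
bar 229.8357923148984 btn 241.536172823777 btn-bar 11.700380508878595
[ 468.1 -324.4  348.8] [ 1.4  0.5 -0.4] 16.05
lamp [527.58731148 137.02266614 294.04759755] [527.61651313 137.06075474 293.78331367]
```

View pics/c9.png

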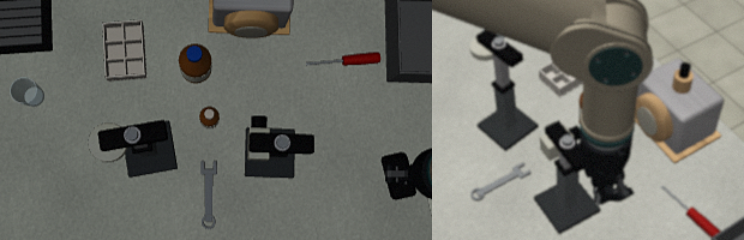

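The camera bar is 52.4 mm lower and its button is out, at crop pixel (283,143). The lamp button height is unchanged, the loose things are where they were, and the arm is clear. Handing in.

```bash
python3 -c "
from cell import *
print(finish_job())"
```

```text
the job is handed in; nothing more can be done
None
```

The camera post is now one hole lower, with the pin caught and the button up again. I pressed the button to start the column down, then let it go at 13.4 mm. From there I pushed the bar beside it, going down in 1 to 1.5 mm steps once near the hole, and stopped as soon as the button popped.

**Last checks:**
- **Column:** it sits about 52.4 mm down, inside the 35–59 mm range for the next hole. That is below the original height by one hole only; no earlier hole was passed, as the button stayed about 6 mm proud until then.
- **Button:** it stands 11.1 mm proud in the wrist camera and 11.7 mm in the top camera, against 11 mm when fully out.
- **Force:** the upward force I read while pushing never passed about 8.2 N, under the pin's 15 N limit.
- **Everything else:** the lamp button is at the same height (294.0 mm, was 293.8 mm). The other bench objects look unmoved in the final pictures; I did not measure them.
- **Arm and time:** the arm is clear of everything, and the job was handed in at about 16 s.

No check failed. The only disagreement was that 0.6 mm between the two cameras on the button height, which is within the calibration error of about 2 mm.

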